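# Start the glue timer and clamp a cake topper with a ratchet bar clamp

### The job

Start the glue timer by pressing its three keys one at a time, the smallest first, then the middle-sized, then the biggest. Then clamp the wooden topper by pumping the clamp's trigger with the gripper, letting it spring fully out between squeezes, until the topper is home against the anvil and the jaw's rubber pad is pressed roughly halfway into the jaw, never nearly all the way in, which would crush the glued joint; do not push the jaw or the topper directly and leave the other things alone. Finish while holding: your program ends with the gripper still pressing the trigger in, keeping the clamp tight.

Things in the scene. Friction and masses are not known exactly. Their poses are not given: they have to be found in the camera images.
- clamp: Fixed one-hand bar clamp on a plywood board 365 x 110 x 12 mm. Origin on the table under its steel housing; z up, x along the bar from handle to anvil. Housing: x -39..+35, y +-18, top z 100 mm. On it stand the fixed black handle (x -32..-12, y +-15, top z 195 mm) and, in front, the steel trigger. The moving jaw (top z 78 mm) starts 50 mm or more in front of the housing.
- anvil (a point): Middle of the inner face of the anvil, the steel end plate (70 mm wide, top 92 mm above the table), at clamp x = +235 mm, z = 48 mm.
- trigger (a joint): Trigger, a flat steel lever 10 mm thick, 26 mm wide. 0 = let out, leaning 0.19 rad to the anvil; grows as its upper part is pushed towards the handle (clamp -x); 0.38 = fully in, hard stop. Springs back; takes 5 to 15 N at the upper part. A full squeeze moves the jaw one 8 mm tooth (the first 4 to 13 mm). Let it out below 0.05 between squeezes, squeeze beyond 0.33, or it may miss a tooth.
- trigger_hinge (a point): Hinge of the trigger (axis along clamp y), at clamp x +15, z 93 mm; the lever's top end is 102 mm from it (z about 194 mm). While it drives, the jaw follows the trigger at 34 mm per rad.
- trigger_front (a point): Middle of the trigger's front face (the face towards the anvil), 80 mm from the hinge along the lever; moves with the trigger. Free space in front of it.
- jaw (a joint): Travel (m) of the ratchet bar with the moving jaw along clamp +x; 0 = fully back, starts at 0 to 0.027. It moves forward only by the trigger; a friction brake of about 6 N keeps it where it is when the trigger is let go, so a stronger squeeze stays only while the trigger is held.
- pad (a joint): How far (m) the round black rubber pad (38 mm across, axis 48 mm above the table) is pushed back into the moving jaw against its spring: 0 = free, standing out 20 mm on its stem, 0.020 = bottomed out. Spring about 1 N per mm, plus 1 N at the start. It stays 0 until the topper is home against the anvil, at a jaw travel of 0.050, and then sinks as the jaw goes on.
- pad_face (a point): Centre of the pad's front face; at clamp x = 125 mm + jaw - pad.
- topper: Loose wooden cake-topper base standing on the clamp's board between pad and anvil: block 60 mm along clamp x, 60 mm wide, 50 mm high with a 6 mm facing board 72 mm high on the side towards the pad. Origin at the centre of its underside, axes as the clamp's at the start. It starts 2 to 10 mm short of the anvil; pressed home its origin is at clamp x = 205 mm.
- console: Fixed grey glue timer, 220 x 85 x 40 mm, origin under its centre; three white round keys in a row along its x axis on the top face (z 40 mm), 65 mm apart, in any order.
- key_small (a joint): The smallest key of the timer (16 mm across): 0 = up, 0.008 m = fully down, counts as pressed beyond 0.004; spring 1.5 N at the start, 5 N fully down. Standing in a black collar 32 mm across and 12 mm high.
- key_small_top (a point): Centre of the top of the smallest key, 60 mm above the table when up.
- key_mid (a joint): The middle-sized key of the timer (24 mm across): 0 = up, 0.008 m = fully down, counts as pressed beyond 0.004; spring 1.5 N at the start, 5 N fully down. Standing in a black collar 40 mm across and 12 mm high.
- key_mid_top (a point): Centre of the top of the middle-sized key, 60 mm above the table when up.
- key_big (a joint): The biggest key of the timer (34 mm across): 0 = up, 0.008 m = fully down, counts as pressed beyond 0.004; spring 1.5 N at the start, 5 N fully down. Standing in a black collar 50 mm across and 12 mm high.
- key_big_top (a point): Centre of the top of the biggest key, 60 mm above the table when up.
- tape: Bystander, leave alone: clear tape roll, 90 mm across, 25 high.
- glue: Bystander, leave alone: glue bottle 48 mm across, 115 high.
- brush: Bystander, leave alone: brush 170 mm long, lying.
- spool: Bystander, leave alone: green ribbon spool 56 mm across, 38 high.
- racket: Bystander, leave alone: toy racket, lying, 12 mm high.
- cup: Bystander, leave alone: red cup 76 mm across, 95 high.
- jar: Bystander, leave alone: jar 70 mm across, 90 high.
Things that resemble listed ones, but are neither listed nor needed, are in the scene too. Of the things shaped like the topper, the wooden one is meant.

How it is judged (in metres and radians):
On the way, in this order (a step that is already met when the one before it is completed fails the run):
1. the smallest key is pressed, the others up (value of joint key_small above 0.004 m and value of joint each of key_mid, key_big below 0.002 m), for 0.06 s.
2. the middle-sized key is pressed, the others up (value of joint key_mid above 0.004 m and value of joint each of key_small, key_big below 0.002 m), for 0.06 s.
3. the biggest key is pressed, the others up (value of joint key_big above 0.004 m and value of joint each of key_small, key_mid below 0.002 m), for 0.06 s.
4. the pad touches the topper, pushed there by the trigger (contact force between pad and topper above 0.3 N and value of joint key_big below 0.002 m), for 0.1 s.
At the end, for the whole second after the job is handed in: The topper stands home against the anvil (within 3 mm), the pad is pressed 4 to 15 mm into the jaw and on the topper with over 3 N, the fingers or gripper press on the trigger with over 1.5 N and hold it at least 0.06 rad in, all keys are up (value of joint pad between 0.004 and 0.015 m and contact force between pad and topper above 3 N and x of topper in the frame of clamp above 0.202 m and angle between topper's own z axis and vertical below 0.1 rad and contact force between any of the fingers, the arm and trigger above 1.5 N and value of joint trigger above 0.06 rad and value of joint each of key_small, key_mid, key_big below 0.002 m); the arm keeps its last pose, push and grip.
It fails at once if the pad is pushed more than 17 mm in: the joint is crushed (value of joint pad above 0.017 m).
It fails at once if the robot pushes the jaw, its bar or the pad directly (contact force between any of the fingers, the arm and jaw above 1 N).
It fails at once if the robot pushes the topper (contact force between any of the fingers, the arm and topper above 1 N).
It fails at once if two keys are pressed at once (value of joint each of key_small, key_mid above 0.004 m or value of joint each of key_small, key_big above 0.004 m or value of joint each of key_mid, key_big above 0.004 m).
It fails at once if a bystander is moved more than 30 mm (distance of any of tape, glue, brush, spool, racket, cup, jar from where it was at the start of the episode above 0.03 m).
It also fails if it takes over 67 s, if anything falls off the work surface, if the arm or the gripper's body presses on something with over 40 N, if the wrist force passes 120 N, or if a joint passes its speed limit or range.

### The arm

A 6-joint arm with a two-finger parallel gripper is mounted at the origin on the work surface. World frame = base frame: x ahead of the robot, y to its left, z up, the work surface at z = 0. Lengths are in m, angles in degrees, forces in N, time in s.
With the tool pointing down it reaches from about 0.25 to 0.725 m from the base axis. Payload 9.7 kg.
Tool frame: the origin (TCP) lies on the mounting face of the last link; the fingertips stand 173 mm ahead of it and the grasp point (between the pads) lies 155 mm ahead of it; z points along the fingers, y is the line along which they close (so a half turn about z gives the same grasp; the last joint's range is limited). The gripper opens to 85 mm and grips with 20 to 120 N. Pads are 22 mm wide; open, the fingers measure 114 mm over their backs; the gripper's body (76 mm by 85 mm) begins 54 mm behind the grasp point. The pads swing forward as they close: fully open they stand 13 mm farther back than shut.
Start: joints at [63.942, 4.979, 10.078, 95.1, 0, 90], TCP at [0.242, 0.494, 0.405] pointing down, gripper open.
Joint ranges: [-179.16, 179.16], [-48.56, 103.87], [-65.8, 70.77], [-126.05, 130.52], [-82.76, 87.17], [-180, 180]. Speed limits (degrees/s): [127.2, 127.2, 147.25, 180, 180, 180].

### API

Orientations are given as [roll, pitch, yaw] about the fixed x, y, z axes, in that order (R = Rz(yaw) Ry(pitch) Rx(roll)).
In Python, from workcell import bot, camera, camera_model, outline_of, pinpoint gives the robot as it stands.
- The arm moves only by the tool move_arm, never from a script. Its arguments are lists of equal length, an entry for each row: "jaw": the closure, from 0 (fully open) to 1 (shut); "delta_pos": the shift along the world's x, y, z in m, a list of three; "yaw": the turn about the world's z in rad. In form: {"jaw": [jaw, ...], "delta_pos": [[dx, dy, dz], ...], "yaw": [yaw, ...]}. A call has 1 to 10 rows; each row shifts and turns the commanded pose from where the row before left it; what a row does not reach is not made up. A row lasts 1/12 s, in which the tool goes at most 41.7 mm and 7.16 degrees, less where a joint would pass 70% of its speed; a pose out of reach is approached as far as the arm can. A call with a gripper value outside its range is refused whole. The fingers move at their own pace and stop on an object; "force" is the grip in N (left out, the last holds). Time passes only in rows, so rows that do not move let the fingers close. It gives the time, the measured TCP pose, the force, the opening and the grip force at its end, in the units of the state.
- bot.get_obs(): the state, without advancing time (a new reading comes with each control period).
- camera(name): name is "scene" or "top" or "wrist"; returns the picture (420x560x3 uint8, red, green, blue); there is no depth.
- camera_model(name): a dict with "fx", "fy", "cx", "cy" (pixels), "k1" (the pictures are not rectified: a ray, as slopes to the right and down, at radius r is drawn at 1 + k1 r^2 times it, then the intrinsics apply), "R" (3x3) and "t" (3): a world point X has camera coordinates R X + t. Camera axes: x right, y down, z forward; pixel columns grow to the right and rows downward; lengths in m; the calibration is good to about 2 mm. A picture is of the moment at which its call begins: read the wrist's pose just before it. camera_model takes no time and is no camera call; for the wrist camera it gives the pose at the moment of the call.
- bot.job_done(): hands the job in; it is judged then, once.
Trained networks look in the newest picture that a camera, given by its name, has taken for a name from the list of things; names that differ only in an ending like _2 or _b are one class to them, and where a whole thing is asked for, a point or a joint stands for the part that bears it (a point fixed in the world has none). Each returns a list of dicts, best first, with "confidence" (0 to 1); they miss things now and then, are a little off and sometimes report something else, mostly with a low value. They report only what shows in the picture. A call takes as long as a camera call. They do not tell look-alikes from the thing itself.
- outline_of(camera, thing): "mask" (420x560 bool, what is visible of it) and "xy" ([column, row] in pixels, amid what is visible of it).
- pinpoint(camera, thing): "xy" ([column, row] in pixels: a listed point, or the origin of a listed thing).
The state is a dict: "time": time; "q": joint angles; "qd": joint speeds; "joint_efforts": joint torques, N m; "ee_pos": TCP position; "tcp_rot": TCP orientation; "wrist_force": force on the tool from outside, world axes, zero at the start; "torque": the same for the moment, N m; "opening": finger opening in m; "grasp_force": force on a finger pad.
Only numpy, scipy, OpenCV 4.12 (cv2) and the standard library are available. Lean on these libraries where they do the work, as an engineer would, in place of code of your own. Each camera call takes 0.05 s, during which the arm holds its last target. There are 200 camera calls.

## Working session

There is one attempt and no reset: what is moved stays moved. The work goes in short steps, Python scripts to look and compute and a tool call to move; the robot and the scene stay as the last step left them, time stands still between calls to the robot, and variables do not carry over. Pictures are saved under pics/ and viewed, at most 10 in all, crops included, and the job is handed in when it is done.

Besides the shell and the picture viewer there is one more tool, called after "Request:" as a command line: name --pt "numbers of a row" for each row, then --argument value for the rest. move_arm: Moves the arm, as the interface text tells. Its arguments: {"type":"object","properties":{"jaw":{"type":"array"},"delta_pos":{"type":"array"},"yaw":{"type":"array"},"force":{"type":"number"}},"required":["jaw","delta_pos","yaw"]}

```bash
mkdir -p pics
cat > h.py <<'E'
import numpy as np, cv2
from workcell import bot, camera, camera_model, outline_of, pinpoint
def ray(m,xy):
    d=np.array([(xy[0]-m["cx"])/m["fx"],(xy[1]-m["cy"])/m["fy"]]);u=d.copy()
    for _ in range(20): u=d/(1+m["k1"]*(u@u))
    R=np.array(m["R"]);t=np.array(m["t"])
    v=R.T@np.array([u[0],u[1],1]);return -R.T@t, v/np.linalg.norm(v)
def atz(m,xy,z):
    c,v=ray(m,xy);return c+v*(z-c[2])/v[2]
def tri(rs):
    A=np.zeros((3,3));b=np.zeros(3)
    for c,v in rs:
        P=np.eye(3)-np.outer(v,v);A+=P;b+=P@c
    X=np.linalg.solve(A,b);return X,[float(np.linalg.norm((np.eye(3)-np.outer(v,v))@(X-c))) for c,v in rs]
def proj(m,X):
    p=np.array(m["R"])@X+np.array(m["t"]);u=p[:2]/p[2];u=u*(1+m["k1"]*(u@u));return np.array([u[0]*m["fx"]+m["cx"],u[1]*m["fy"]+m["cy"]])
E
python3 - <<'E'
from h import *
print(bot.get_obs())
ims=[]
for n in ["scene","top"]:
    im=camera(n);cv2.imwrite(f"pics/{n}0.png",cv2.cvtColor(im,4))
    m=camera_model(n)
    for p,z in [("clamp",0),("anvil",.048),("trigger_hinge",.093),("trigger_front",.171),("pad_face",.048),("topper",.012),("console",0),("key_small_top",.06),("key_mid_top",.06),("key_big_top",.06)]:
        print(n,p,[(np.round(r["xy"]),round(r["confidence"],2),np.round(atz(m,r["xy"],z),3)[:2]) for r in pinpoint(n,p)[:3]])
E
```

```text
{'time': 0.0, 'q': array([6.39404825e+01, 5.01260211e+00, 1.00338282e+01, 9.51000965e+01,
       1.44439505e-03, 9.00003746e+01]), 'qd': array([ 0.0296986 , -0.10490943,  0.09234812, -0.08165896, -0.06751592,
       -0.0252693 ]), 'joint_efforts': array([ 3.91399866e-03, -5.20391071e+01,  4.64793599e+01,  1.67083705e-02,
        2.33581732e-04,  6.83754067e-07]), 'ee_pos': array([0.24161643, 0.4940902 , 0.40396289]), 'tcp_rot': array([-1.79921130e+02, -1.44387809e-03,  1.53940106e+02]), 'wrist_force': array([ 0.51745867,  0.12103611, -0.0684945 ]), 'torque': array([ 0.00962912, -0.05803964,  0.00024341]), 'grasp_force': 0.0, 'opening': 0.08548252765224136}
scene clamp [(array([267., 260.]), 0.9, array([ 0.581, -0.159]))]
scene anvil [(array([336., 216.]), 0.57, array([0.635, 0.085]))]
scene trigger_hinge [(array([276., 232.]), 0.94, array([ 0.58 , -0.121])), (array([279., 213.]), 0.4, array([ 0.532, -0.062]))]
scene trigger_front [(array([277., 214.]), 0.63, array([ 0.591, -0.124]))]
scene pad_face [(array([267., 230.]), 0.41, array([ 0.529, -0.106])), (array([307., 230.]), 0.37, arr
[... 513 characters left out ...]
3., 186.]), 0.75, array([ 0.615, -0.022]))]
top trigger_hinge [(array([298., 192.]), 0.8, array([ 0.588, -0.136]))]
top trigger_front [(array([294., 184.]), 0.56, array([ 0.589, -0.125]))]
top pad_face [(array([249., 187.]), 0.58, array([ 0.612, -0.013]))]
top topper [(array([230., 181.]), 0.83, array([0.637, 0.04 ])), (array([204., 127.]), 0.59, array([0.789, 0.112])), (array([124., 258.]), 0.31, array([0.434, 0.314]))]
top console [(array([129., 229.]), 0.92, array([0.512, 0.307])), (array([215., 178.]), 0.75, array([0.649, 0.08 ]))]
top key_small_top []
top key_mid_top [(array([129., 206.]), 0.41, array([0.563, 0.294]))]
top key_big_top [(array([126., 230.]), 0.71, array([0.501, 0.299]))]
```

```bash
python3 -c "
import cv2,numpy as np
a=cv2.imread('pics/scene0.png');b=cv2.imread('pics/top0.png')
cv2.imwrite('pics/s0.png',cv2.resize(a[120:320,180:440],None,fx=3,fy=3,interpolation=2))
cv2.imwrite('pics/t0.png',cv2.resize(b[90:320,60:360],None,fx=2.6,fy=2.6,interpolation=2))
"
```

```text
(no output)
```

View pics/s0.png

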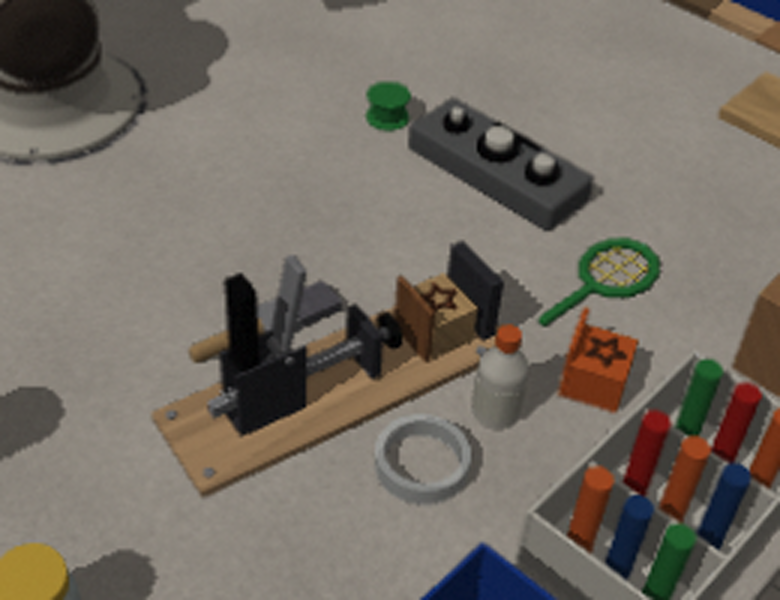

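View pics/t0.png

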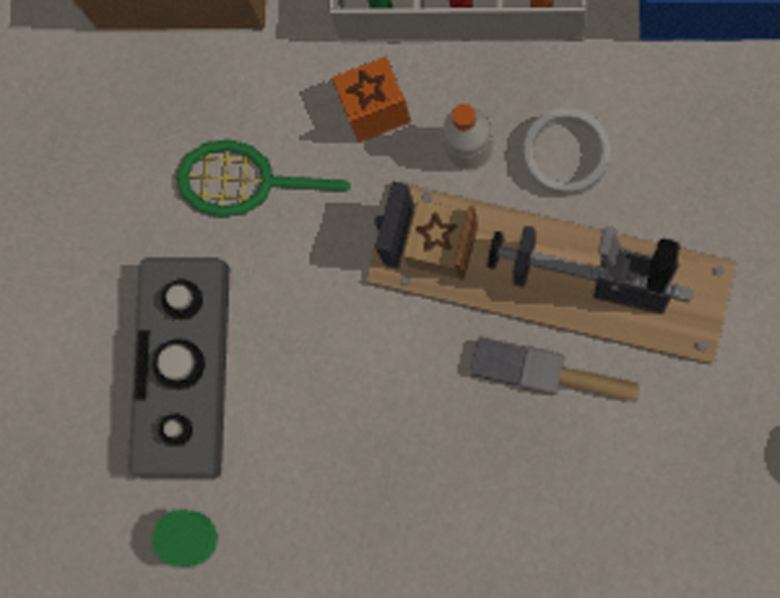

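The scene view shows the clamp with its handle on the left and the wooden topper (crop 440,310) in front of the anvil. The orange topper is a decoy. The timer keys at crop (457,115), (498,140) and (543,165) are small, big and middle. The top view agrees: mid (178,296), big (176,361), small (173,428).

Run:
```python
from h import *
S=cv2.imread('pics/scene0.png');T=cv2.imread('pics/top0.png')
ms,mt=camera_model("scene"),camera_model("top")
def white(im,xy,r):
    x,y=map(int,xy);w=im[y-r:y+r+1,x-r:x+r+1].astype(float).min(2)
    n,l,st,c=cv2.connectedComponentsWithStats((w>0.72*w.max()).astype('uint8'))
    return (0,0,0) if n<2 else (*(c[1+st[1:,4].argmax()]+[x-r,y-r]),st[1:,4].max())
K={}
for k,a,b in [("small",(332.3,158.3),(126.5,254.6)),("big",(346,166.3),(127.7,228.8)),("mid",(361,174.7),(128.5,203.8))]:
    p=white(S,a,7);q=white(T,b,8)
    X,e=tri([ray(ms,p[:2]),ray(mt,q[:2])]);K[k]=X
    print(k,np.round(p,1),np.round(q,1),X.round(4),np.round(e,4),"top@.06",atz(mt,q[:2],.06).round(4))
print(np.linalg.norm(K["small"]-K["big"]),np.linalg.norm(K["mid"]-K["big"]))
P={}
for p in ["clamp","anvil","trigger_hinge","trigger_front","pad_face","topper"]:
    a={"clamp":(267,260),"anvil":(336,216),"trigger_hinge":(276,232),"trigger_front":(277,214),"pad_face":(307,230),"topper":(325,235)}[p]
    b={"clamp":(299,203),"anvil":(216,177),"trigger_hinge":(298,192),"trigger_front":(294,184),"pad_face":(249,187),"topper":(230,181)}[p]
    X,e=tri([ray(ms,a),ray(mt,b)]);print(p,X.round(4),np.round(e,4))
# topper's + handle masks not needed; board corners from top picture
for c in [(400,183),(737,260),(713,363),(363,283)]:
    print("corner",atz(mt,(c[0]/2.6+60,c[1]/2.6+90),.012).round(4))
```

```text
small [333.  152.4  47. ] [125.7 254.4  27. ] [0.4382 0.2941 0.0829] [0.0037 0.0037] top@.06 [0.438  0.2974 0.06  ]
big [347.4 163.3  75. ] [127.  228.8 130. ] [0.504  0.2969 0.069 ] [0.0031 0.0031] top@.06 [0.5031 0.2968 0.06  ]
mid [364.9 168.6  34. ] [128.1 203.6  60. ] [0.5706 0.2975 0.0811] [0.0087 0.0087] top@.06 [0.5684 0.2965 0.06  ]
0.06731510865616633 0.06767905445188008
clamp [ 0.5777 -0.1491 -0.0113] [0.0044 0.0044]
anvil [0.6387 0.0743 0.0598] [0.003 0.003]
trigger_hinge [ 0.588  -0.1329  0.1054] [0.0046 0.0046]
trigger_front [ 0.5898 -0.1236  0.1715] [0.0003 0.0003]
pad_face [ 0.6106 -0.0152  0.0446] [0.0034 0.0034]
topper [0.6382 0.0384 0.0024] [0.0021 0.0021]
corner [0.6947 0.083  0.012 ]
corner [ 0.6101 -0.2636  0.012 ]
corner [ 0.5035 -0.2356  0.012 ]
corner [0.5892 0.1197 0.012 ]
```

Request:
move_arm --jaw '[1,1,1,1,1,1,1,1,1,1]' --pt "0.026 -0.02 0" --pt "0.026 -0.02 0" --pt "0.026 -0.02 0" --pt "0.026 -0.02 0" --pt "0.026 -0.02 0" --pt "0.026 -0.02 0" --pt "0.026 -0.02 0" --pt "0.026 -0.02 0" --pt "0.026 -0.02 0" --pt "0.026 -0.017 0" --yaw '[-0.1,-0.1,-0.1,-0.1,-0.1,-0.1,0,0,0,0]'

```text
time: 1.93
ee_pos: [0.5027, 0.2956, 0.4049]
tcp_rot: [180.0, 0.0, 119.5]
wrist_force: [0.0, 0.5, -0.4]
opening: 0.0002
grasp_force: 0.0
```

Run:
```python
from h import *
o=bot.get_obs();print(o["ee_pos"],o["tcp_rot"],o["opening"],o["wrist_force"])
m=camera_model("wrist");im=camera("wrist");cv2.imwrite("pics/w1.png",cv2.cvtColor(im,4))
print("cam",-np.array(m["R"]).T@np.array(m["t"]))
for p in ["key_small_top","key_mid_top","key_big_top"]:
    print(p,[(np.round(r["xy"]),round(r["confidence"],2),np.round(atz(m,r["xy"],.06),4)[:2]) for r in pinpoint("wrist",p)[:3]])
for x in [.438,.503,.568]: print(proj(m,np.array([x,.297,.06])))
```

```text
[0.50271618 0.29557817 0.40490546] [1.79982353e+02 3.79288580e-03 1.19545046e+02] 0.00020348254014130966 [ 0.04736828  0.54181618 -0.4194435 ]
cam [0.46525705 0.36106847 0.37344098]
key_small_top [(array([216., 162.]), 0.79, array([0.4359, 0.2947]))]
key_mid_top [(array([331., 225.]), 0.97, array([0.5678, 0.2948]))]
key_big_top [(array([275., 194.]), 0.76, array([0.5012, 0.2956]))]
[218.64913251 161.11016295]
[276.95159037 193.34202719]
[331.93052738 223.70541967]
```

View pics/w1.png

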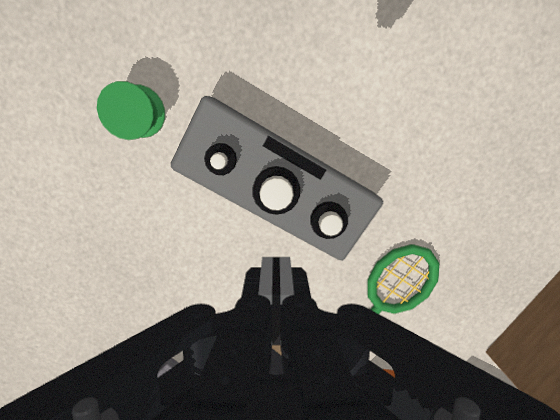

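The wrist view shows the white keys at (219,160) small, (276,193) big and (330,224) mid. They match the projections of the top-view measurement at z = 0.06 to within about 2 mm.

Request:
move_arm --jaw '[1,1,1,1,1,1,1,1,1,1]' --pt "-0.022 0 -0.01" --pt "-0.022 0 -0.03" --pt "-0.022 0 -0.03" --pt "0 0 -0.03" --pt "0 0 -0.03" --pt "0 0 -0.027" --pt "0 0 -0.01" --pt "0 0 -0.0105" --pt "0 0 0" --pt "0 0 0" --yaw '[0,0,0,0,0,0,0,0,0,0]'

```text
time: 2.97
ee_pos: [0.4354, 0.2977, 0.2296]
tcp_rot: [179.9, -0.0, 119.6]
wrist_force: [-4.2, -1.5, 4.7]
opening: -0.0003
grasp_force: 2.4
```

Request:
move_arm --jaw '[1,1,1]' --pt "0 0 0" --pt "0 0 0" --pt "0 0 0" --yaw '[0,0,0]'

```text
time: 3.22
ee_pos: [0.4355, 0.2977, 0.2294]
tcp_rot: [179.9, -0.0, 119.6]
wrist_force: [-3.6, -0.1, 6.7]
opening: 0.0003
grasp_force: 3.3
```

Run:
```python
from h import *
m=camera_model("wrist");im=camera("wrist");o=bot.get_obs();print(o["ee_pos"],o["wrist_force"],o["torque"])
m=camera_model("scene");im2=camera("scene")
p=proj(m,np.array([.437,.296,.06])).astype(int);c=im2[p[1]-35:p[1]+25,p[0]-40:p[0]+60]
c=cv2.resize(c,None,fx=4,fy=4,interpolation=2);w=im[60:300,100:460]
w=cv2.resize(w,(360,240));out=np.zeros((240,760,3),'uint8');out[:,:400]=c;out[:,400:]=w
cv2.imwrite("pics/k1.png",cv2.cvtColor(out,4))
```

```text
[0.43546471 0.29774318 0.22943596] [-3.94085194 -0.11598495  6.33489407] [-0.26387517  0.85706627  0.00240642]
```

View pics/k1.png

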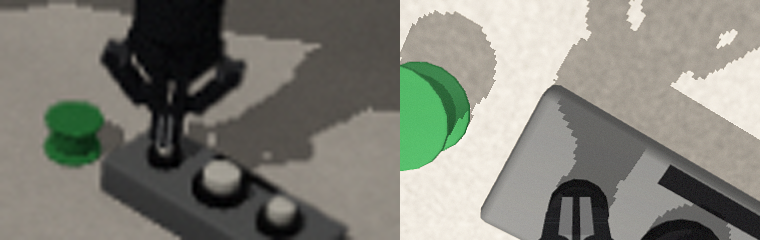

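The picture shows the fingertips standing on the small key within its collar. I'll press a bit more to see whether it has bottomed out.

Request:
move_arm --jaw '[1,1,1]' --pt "0.001 -0.001 -0.003" --pt "0 0 0" --pt "0 0 0" --yaw '[0,0,0]'

```text
time: 3.57
ee_pos: [0.4359, 0.2972, 0.229]
tcp_rot: [179.8, -0.2, 119.7]
wrist_force: [-16.5, -0.8, 28.4]
opening: 0.0001
grasp_force: 14.1
```

Request:
move_arm --jaw '[1,1,1]' --pt "-0.001 0.001 0.009" --pt "0 0 0" --pt "0 0 0" --yaw '[0,0,0]'

```text
time: 3.82
ee_pos: [0.4359, 0.2979, 0.2353]
tcp_rot: [179.8, -0.0, 119.6]
wrist_force: [0.6, 1.3, 2.9]
opening: 0.0002
grasp_force: 1.1
```

Request:
move_arm --jaw '[1,1,1,1,1,1,1,1,1,1]' --pt "0 0 0.03" --pt "0.03 0 0" --pt "0.033 -0.001 0" --pt "0.033 0 0" --pt "0.035 0 0" --pt "0 0 0" --pt "0 0 -0.02" --pt "0 0 -0.014" --pt "0 0 0" --pt "0 0 0" --yaw '[0,0,0,0,0,0,0,0,0,0]'

```text
time: 4.65
ee_pos: [0.5673, 0.2964, 0.2307]
tcp_rot: [179.8, 0.0, 119.6]
wrist_force: [3.9, -0.5, 5.1]
opening: 0.0002
grasp_force: 2.1
```

Request:
move_arm --jaw '[1,1]' --pt "0 0 -0.001" --pt "0 0 0" --yaw '[0,0,0]'

```text
validation failed for argument at $.ya...
```

Request:
move_arm --jaw '[1,1,1,1,1,1,1,1,1,1]' --pt "0 0 0" --pt "0 0 0.034" --pt "-0.03 0 0" --pt "-0.035 0 0" --pt "0 0 0" --pt "0 0 0" --pt "0 0 -0.02" --pt "0 0 -0.014" --pt "0 0 0" --pt "0 0 0" --yaw '[0,0,0,0,0,0,0,0,0,0]'

```text
time: 5.48
ee_pos: [0.5025, 0.2966, 0.2303]
tcp_rot: [179.8, -0.0, 119.6]
wrist_force: [1.3, 3.0, 3.6]
opening: 0.0001
grasp_force: 2.2
```

Request:
move_arm --jaw '[1,1]' --pt "0 0 0" --pt "0 0 0" --yaw '[0,0]'

```text
time: 5.65
ee_pos: [0.5025, 0.2966, 0.2299]
tcp_rot: [179.9, -0.0, 119.6]
wrist_force: [2.7, 4.0, 3.8]
opening: 0.0003
grasp_force: 2.3
```

Request:
move_arm --jaw '[1,1,1,1,1,1]' --pt "0 0 0.038" --pt "0 0 0.038" --pt "0 0 0.038" --pt "0 0 0.038" --pt "0 0 0.038" --pt "0 0 0" --yaw '[0,0,0,0,0,0]'

```text
time: 6.15
ee_pos: [0.5017, 0.2959, 0.4269]
tcp_rot: [179.5, 0.0, 119.6]
wrist_force: [1.6, 0.3, 1.4]
opening: 0.0001
grasp_force: 0.0
```

Request:
move_arm --jaw '[1,1,1,1,1,1,1,1,1,1]' --pt "0.01 -0.037 0" --pt "0.01 -0.037 0" --pt "0.01 -0.037 0" --pt "0.01 -0.037 0" --pt "0.01 -0.037 0" --pt "0.01 -0.037 0" --pt "0.01 -0.037 0" --pt "0.01 -0.037 0" --pt "0.01 -0.037 0" --pt "0.01 -0.037 0" --yaw '[-0.08,-0.08,-0.08,-0.08,-0.08,-0.08,-0.08,-0.08,-0.08,-0.032]'

```text
time: 6.98
ee_pos: [0.602, -0.0761, 0.4185]
tcp_rot: [-179.9, 0.0, 76.2]
wrist_force: [0.2, 0.1, -0.5]
opening: 0.0001
grasp_force: 0.0
```

Request:
move_arm --jaw '[1,1,1]' --pt "0 0 0" --pt "0 0 0" --pt "0 0 0" --yaw '[0,0,0]'

```text
time: 7.23
ee_pos: [0.6017, -0.0741, 0.4185]
tcp_rot: [-179.9, 0.0, 76.5]
wrist_force: [-0.3, 0.5, 0.8]
opening: -0.0002
grasp_force: 0.0
```

```bash
cat > look.py <<'E'
from h import *
import sys
o=bot.get_obs();print(o["time"],o["ee_pos"].round(4),o["tcp_rot"].round(1),o["wrist_force"].round(1))
m=camera_model("wrist");im=camera("wrist");cv2.imwrite(f"pics/{sys.argv[1]}.png",cv2.cvtColor(im,4))
print("cam",-np.array(m["R"]).T@np.array(m["t"]))
for p,z in [("clamp",0),("anvil",.048),("trigger_hinge",.093),("trigger_front",.171),("pad_face",.048),("topper",.012)]:
    print(p,[(np.round(r["xy"],1),round(r["confidence"],2),np.round(atz(m,r["xy"],z),4)[:2]) for r in pinpoint("wrist",p)[:2]])
E
python3 look.py w2
```

```text
7.2333 [ 0.6017 -0.0741  0.4185] [-179.9    0.    76.5] [-0.3  0.5  0.8]
cam [ 0.61822968 -0.00094412  0.38707764]
clamp [(array([275.6, 243.2]), 0.93, array([ 0.5806, -0.1543]))]
anvil [(array([275.4,  29.7]), 0.75, array([0.6354, 0.0733]))]
trigger_hinge [(array([278. , 262.5]), 0.64, array([ 0.5871, -0.1382])), (array([273.8,  28.7]), 0.47, array([0.632 , 0.0645]))]
trigger_front []
pad_face [(array([278.2, 126.2]), 0.83, array([ 0.6178, -0.0115]))]
topper [(array([278.5,  74.5]), 0.6, array([0.6305, 0.0392]))]
```

View pics/w2.png

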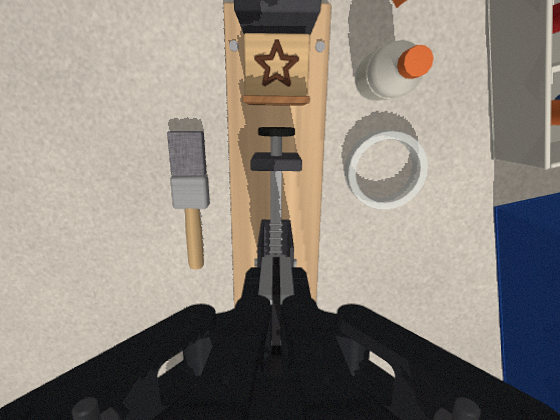

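The wrist view shows the clamp vertical in the picture on column 277, with the anvil at row 30, the topper at row 65, the pad at row 131 and the jaw plate at row 160. The gripper sits in line with the trigger. The jaw comes out near 0.022.

Request:
move_arm --jaw '[1,1,1,1,1,1]' --pt "0 0 -0.033" --pt "0 0 -0.0335" --pt "-0.004 -0.016 0" --pt "-0.003 -0.013 0" --pt "0 0 0" --pt "0 0 0" --yaw '[0,0,0,0,0,0]'

```text
time: 8.08
ee_pos: [0.5947, -0.1034, 0.3542]
tcp_rot: [179.9, -0.0, 76.4]
wrist_force: [-0.6, 0.1, 0.2]
opening: 0.0003
grasp_force: 0.0
```

```bash
cat > st.py <<'E'
from h import *
import sys
O=np.array([.581,-.1545]);u=np.array([.2342,.9722]);v=np.array([-.9722,.2342])
def st():
    o=bot.get_obs();d=o["ee_pos"][:2]-O;f=o["wrist_force"][:2]
    print("t",round(o["time"],2),"tcp cx,cy,z mm",np.round([d@u*1e3,d@v*1e3,o["ee_pos"][2]*1e3],1),"F cx,cy",np.round([f@u,f@v],1),np.round(o["wrist_force"][2],1))
def look(name=None):
    m=camera_model("wrist");im=camera("wrist")
    if name: cv2.imwrite(f"pics/{name}.png",cv2.cvtColor(im,4))
    for p,z in [("anvil",.048),("pad_face",.048),("topper",.012)]:
        print(p,[(np.round(r["xy"],1),round(r["confidence"],2),np.round((atz(m,r["xy"],z)[:2]-O)@u*1e3,1)) for r in pinpoint("wrist",p)[:1]])
    # jaw plate: edges in the centre strip along the bar, rows -> clamp x at heights .048/.078
    return m,im
if __name__=="__main__":
    st()
    if len(sys.argv)>1: look(sys.argv[1])
E
python3 st.py w3
```

```text
t 8.08 tcp cx,cy,z mm [ 52.9  -1.3 354.2] F cx,cy [-0.1  0.6] 0.2
anvil []
pad_face [(array([277.9,  89.7]), 0.94, np.float64(147.5))]
topper [(array([276.7,  30. ]), 0.81, np.float64(197.6))]
```

View pics/w3.png

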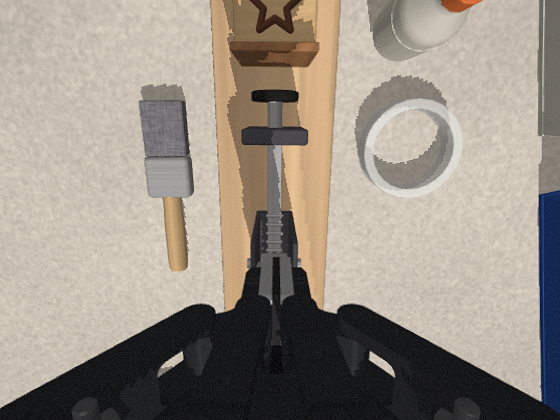

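The pad face is at about row 92 and the jaw plate at row 135, so jaw ≈ 0.0225. The fingertips stand just in front of the trigger. Now a careful first squeeze.

Request:
move_arm --jaw '[1,1,1,1]' --pt "-0.002 -0.008 0" --pt "-0.002 -0.008 0" --pt "0 0 0" --pt "0 0 0" --yaw '[0,0,0,0]'

```text
time: 8.62
ee_pos: [0.5907, -0.1188, 0.3535]
tcp_rot: [179.9, -0.1, 76.5]
wrist_force: [1.2, 4.6, 3.5]
opening: 0.0001
grasp_force: 2.4
```

```bash
python3 st.py w4
```

```text
t 8.62 tcp cx,cy,z mm [ 37.   -1.1 353.5] F cx,cy [ 4.8 -0.1] 3.5
anvil []
pad_face [(array([274.9,  62. ]), 0.65, np.float64(151.7))]
topper [(array([274.1,   5.1]), 0.75, np.float64(200.1))]
```

Request:
move_arm --jaw '[1,1,1,1]' --pt "-0.0014 -0.006 0" --pt "-0.0014 -0.006 0" --pt "0 0 0" --pt "0 0 0" --yaw '[0,0,0,0]'

```text
time: 9.15
ee_pos: [0.5878, -0.1307, 0.3528]
tcp_rot: [180.0, -0.0, 76.5]
wrist_force: [1.8, 4.9, 4.9]
opening: 0.0001
grasp_force: 3.0
```

```bash
python3 st.py w5
```

```text
t 9.15 tcp cx,cy,z mm [ 24.7  -1.  352.8] F cx,cy [ 5.2 -0.6] 4.9
anvil []
pad_face [(array([276.7,  38.7]), 0.87, np.float64(155.3))]
topper []
```

Request:
move_arm --jaw '[1,1,1,1]' --pt "-0.0009 -0.004 0" --pt "-0.0009 -0.004 0" --pt "0 0 0" --pt "0 0 0" --yaw '[0,0,0,0]'

```text
time: 9.68
ee_pos: [0.586, -0.1385, 0.3523]
tcp_rot: [-180.0, -0.0, 76.5]
wrist_force: [1.6, 6.1, 3.5]
opening: -0.0
grasp_force: 3.3
```

```bash
python3 st.py w6
```

```text
t 9.68 tcp cx,cy,z mm [ 16.7  -1.1 352.3] F cx,cy [ 6.3 -0.1] 3.5
anvil []
pad_face [(array([275.2,  25.1]), 0.74, np.float64(156.3))]
topper []
```

Request:
move_arm --jaw '[1,1,1]' --pt "-0.0005 -0.002 0" --pt "0 0 0" --pt "0 0 0" --yaw '[0,0,0]'

```text
time: 10.13
ee_pos: [0.5856, -0.1402, 0.3522]
tcp_rot: [-179.9, -0.1, 76.5]
wrist_force: [2.6, 7.2, 2.2]
opening: 0.0002
grasp_force: 3.9
```

```bash
python3 st.py w7
```

```text
t 10.13 tcp cx,cy,z mm [ 15.   -1.1 352.2] F cx,cy [ 7.6 -0.8] 2.2
anvil []
pad_face [(array([277.3,  23. ]), 0.82, np.float64(156.1))]
topper []
```

Request:
move_arm --jaw '[1,1,1]' --pt "-0.0005 -0.002 0" --pt "0 0 0" --pt "0 0 0" --yaw '[0,0,0]'

```text
time: 10.58
ee_pos: [0.5854, -0.1411, 0.3522]
tcp_rot: [-179.9, -0.3, 76.6]
wrist_force: [4.0, 15.8, 1.7]
opening: -0.0002
grasp_force: 8.2
```

```bash
python3 st.py w8
```

```text
t 10.58 tcp cx,cy,z mm [ 14.1  -1.1 352.2] F cx,cy [16.3 -0.2] 1.7
anvil [(array([274.6, 206.1]), 0.32, np.float64(14.2))]
pad_face [(array([276.9,  21.7]), 0.89, np.float64(157.1))]
topper []
```

The hard stop is at TCP clamp-x ≈ 14.5 mm, as predicted, and the jaw is now at about 0.032. Release fully, then squeeze again.

Request:
move_arm --jaw '[1,1,1,1,1,1,1,1,1,1]' --pt "0.0052 0.0215 0" --pt "0.0052 0.0215 0" --pt "0 0 0" --pt "0 0 0" --pt "0 0 0" --pt "-0.0024 -0.01 0" --pt "-0.0024 -0.01 0" --pt "-0.0024 -0.01 0" --pt "-0.0024 -0.01 0" --pt "0 0 0" --yaw '[0,0,0,0,0,0,0,0,0,0]'

```text
time: 11.62
ee_pos: [0.5854, -0.1411, 0.3526]
tcp_rot: [-180.0, -0.3, 76.4]
wrist_force: [2.8, 10.2, -0.4]
opening: 0.0004
grasp_force: 5.3
```

Request:
move_arm --jaw '[1,1]' --pt "0 0 0" --pt "0 0 0" --yaw '[0,0]'

```text
time: 11.78
ee_pos: [0.5855, -0.1406, 0.3526]
tcp_rot: [-180.0, -0.2, 76.5]
wrist_force: [1.7, 9.6, 0.3]
opening: 0.0001
grasp_force: 4.7
```

```bash
python3 st.py w9
```

```text
t 11.78 tcp cx,cy,z mm [ 14.6  -1.1 352.6] F cx,cy [9.7 0.6] 0.3
anvil []
pad_face [(array([172.8, 155.4]), 0.72, np.float64(58.3))]
topper []
```

Request:
move_arm --jaw '[1,1,1,1,1]' --pt "0.0048 0.02 0" --pt "0.0048 0.02 0" --pt "0 0 0" --pt "0 0 0" --pt "0 0 0" --yaw '[0,0,0,0,0]'

```text
time: 12.4
ee_pos: [0.5951, -0.1013, 0.3526]
tcp_rot: [-180.0, 0.0, 76.4]
wrist_force: [0.7, -0.8, -0.5]
opening: -0.0003
grasp_force: 0.0
```

```bash
python3 st.py w10
```

```text
t 12.4 tcp cx,cy,z mm [ 55.1  -1.2 352.6] F cx,cy [-0.6 -0.9] -0.5
anvil []
pad_face [(array([277.3, 267.1]), 0.39, np.float64(-5.7))]
topper [(array([277.2,  29.2]), 0.81, np.float64(199.6))]
```

View pics/w10.png

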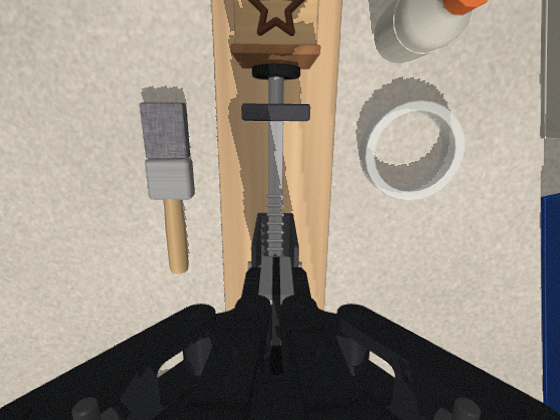

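The pad (row 70) now stands almost at the facing board (row 55), and the jaw plate is at rows 104 to 120. I'll measure the jaw from the plate.

```bash
cat > jw.py <<'E'
from st import *
def plate(im,m,sh=0):
    out=[]
    for c0 in (249,291):
        g=im[:,c0:c0+10].max(2).mean(1) if im.ndim==3 else 0
        d=(g<75); runs=[];s=None
        for r in range(0,215):
            if d[r] and s is None:s=r
            if not d[r] and s is not None:
                if r-s>6:runs.append((s,r))
                s=None
        for a,b in runs[:4]: out.append((c0,a,b,*[round(float(((atz(m,(c0+5,q),.078)[:2]-O)@u)*1e3-sh),1) for q in (a,b)]))
    return out
if __name__=="__main__":
    m=camera_model("wrist")
    for f,sh in (("w3",2.2),("w10",0)):
        print(f,plate(cv2.imread(f"pics/{f}.png")[:,:,::-1],m,sh))
E
python3 jw.py
```

```text
w3 [(249, 51, 66, 170.0, 160.7), (249, 91, 101, 144.6, 138.0), (249, 126, 145, 120.8, 107.2), (291, 92, 100, 143.9, 138.6)]
w10 [(249, 53, 77, 171.0, 155.9), (249, 104, 121, 138.1, 126.5), (291, 0, 7, 202.0, 198.1), (291, 64, 78, 164.1, 155.2)]
```

Request:
move_arm --jaw '[1,1,1,1,1,1]' --pt "-0.0024 -0.01 0" --pt "-0.0024 -0.01 0" --pt "-0.0024 -0.01 0" --pt "-0.0024 -0.01 0" --pt "0 0 0" --pt "0 0 0" --yaw '[0,0,0,0,0,0]'

```text
time: 13.1
ee_pos: [0.5856, -0.1405, 0.3527]
tcp_rot: [180.0, -0.2, 76.5]
wrist_force: [1.7, 7.1, -0.3]
opening: 0.0001
grasp_force: 3.6
```

Request:
move_arm --jaw '[1,1,1,1,1]' --pt "0.0048 0.02 0" --pt "0.0048 0.02 0" --pt "0 0 0" --pt "0 0 0" --pt "0 0 0" --yaw '[0,0,0,0,0]'

```text
time: 13.52
ee_pos: [0.5952, -0.1008, 0.3526]
tcp_rot: [-180.0, 0.0, 76.5]
wrist_force: [-0.4, -0.4, 0.6]
opening: -0.0002
grasp_force: 0.0
```

```bash
cat >> jw.py <<'E'
    st();m,im=look(sys.argv[1] if len(sys.argv)>1 else None);print(plate(im,m))
E
python3 jw.py w11
```

```text
w3 [(249, 51, 66, 169.9, 160.6), (249, 91, 101, 144.5, 137.9), (249, 126, 145, 120.7, 107.2), (291, 92, 100, 143.9, 138.5)]
w10 [(249, 53, 77, 170.9, 155.8), (249, 104, 121, 138.1, 126.4), (291, 0, 7, 202.0, 198.0), (291, 64, 78, 164.1, 155.2)]
t 13.52 tcp cx,cy,z mm [ 55.5  -1.2 352.6] F cx,cy [-0.5  0.3] 0.6
anvil []
pad_face []
topper [(array([278. ,  24.8]), 0.9, np.float64(203.4))]
[(249, 46, 67, 175.2, 162.2), (249, 93, 111, 145.4, 133.3), (291, 54, 68, 170.3, 161.5)]
```

Request:
move_arm --jaw '[1,1,1,1,1,1]' --pt "-0.0024 -0.01 0" --pt "-0.0024 -0.01 0" --pt "-0.0024 -0.01 0" --pt "-0.0024 -0.01 0" --pt "0 0 0" --pt "0 0 0" --yaw '[0,0,0,0,0,0]'

```text
time: 14.22
ee_pos: [0.5856, -0.1405, 0.3527]
tcp_rot: [180.0, -0.2, 76.5]
wrist_force: [1.0, 7.4, 0.6]
opening: -0.0003
grasp_force: 3.6
```

```bash
python3 jw.py w12|tail -5
```

```text
t 14.22 tcp cx,cy,z mm [ 14.7  -1.2 352.7] F cx,cy [7.5 0.7] 0.6
anvil []
pad_face []
topper []
[(249, 0, 7, 162.2, 158.2), (249, 17, 52, 152.5, 131.6), (291, 0, 7, 162.2, 158.2), (291, 17, 52, 152.5, 131.6), (291, 192, 210, 33.7, 19.2)]
```

Request:
move_arm --jaw '[1,1,1,1,1]' --pt "0.0048 0.02 0" --pt "0.0048 0.02 0" --pt "0 0 0" --pt "0 0 0" --pt "0 0 0" --yaw '[0,0,0,0,0]'

```text
time: 14.83
ee_pos: [0.5952, -0.1009, 0.3526]
tcp_rot: [-180.0, 0.0, 76.5]
wrist_force: [0.4, 0.2, 0.2]
opening: -0.0001
grasp_force: 0.0
```

```bash
python3 jw.py w13|tail -5
```

```text
t 14.83 tcp cx,cy,z mm [ 55.5  -1.2 352.6] F cx,cy [ 0.3 -0.4] 0.2
anvil []
pad_face [(array([277.3,  50.1]), 0.63, np.float64(177.9))]
topper [(array([279.1,  21.6]), 0.95, np.float64(205.7))]
[(249, 41, 63, 178.2, 164.7), (249, 82, 102, 152.6, 139.4), (291, 50, 64, 172.7, 164.0)]
```

View pics/w13.png

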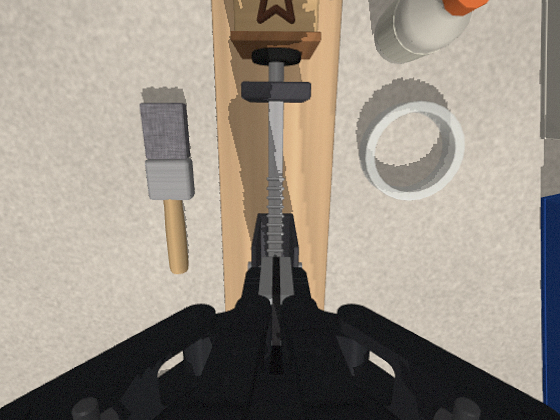

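Topper home (205.7) and the pad is about 5 mm in. The next squeeze is partial: to TCP ≈ 22, which should add about 5 mm, and then hold.

Request:
move_arm --jaw '[1,1,1,1,1,1,1]' --pt "-0.0024 -0.01 0" --pt "-0.0024 -0.01 0" --pt "-0.0019 -0.008 0" --pt "-0.001 -0.004 0" --pt "0 0 0" --pt "0 0 0" --pt "0 0 0" --yaw '[0,0,0,0,0,0,0]'

```text
time: 15.62
ee_pos: [0.5875, -0.1321, 0.3534]
tcp_rot: [179.9, -0.2, 76.5]
wrist_force: [1.3, 8.4, 3.4]
opening: 0.0002
grasp_force: 4.4
```

```bash
python3 jw.py w14|tail -5
```

```text
t 15.62 tcp cx,cy,z mm [ 23.3  -1.1 353.4] F cx,cy [8.5 0.7] 3.4
anvil []
pad_face [(array([275.6,   6.4]), 0.89, np.float64(175.9))]
topper []
[(249, 0, 19, 171.0, 160.1), (249, 24, 57, 157.2, 137.2), (291, 0, 20, 171.0, 159.5), (291, 24, 57, 157.2, 137.3)]
```

View pics/w14.png

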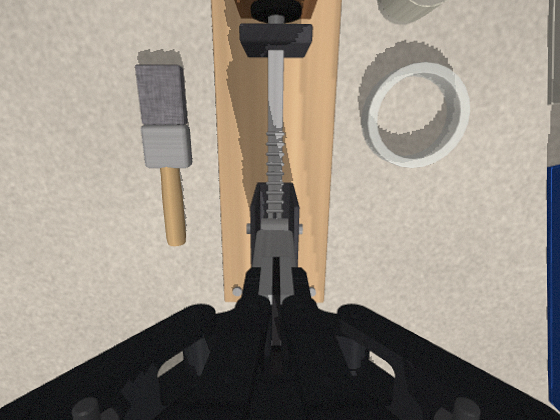

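The jaw plate has advanced 4.6 mm (row 24, clamp x 157), so the pad is about 9 to 10 mm in. The trigger is held at about 0.27 rad with 8.5 N, so I'm handing in.

```bash
python3 -c "
from workcell import bot
print(bot.job_done())"
```

```text
the job is handed in; nothing more can be done
None
```

The job is handed in, but the hand-in gave no verdict: I pressed the keys small, mid, big, and pumped the trigger until the topper was home against the anvil. The gripper is still holding the trigger in with about 8.5 N, and by camera measurement the pad is about 9 to 10 mm into the jaw.

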